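Open the push-and-turn safety cap of the cleaning-solvent bottle

TASK

Open the amber bottle of weight-cleaning solvent: push its safety cap down against the spring, keep it pushed while turning it counterclockwise (seen from above) until it comes up against its stop with the blue grip bar in line with the red marks, then lift it straight off. Finish while still holding the cap upright in the gripper, directly over the bottle and about 8 cm above where it sat; do not put it down or let go, and leave the weights, the steel block and the weight case undisturbed.

Things in the scene. Friction and masses are not known exactly. Their poses are not given: they have to be found in the camera images.
- bottle: Amber bottle, 72 mm across, fixed in a round wooden foot (110 mm across, 30 mm high) fast to the bench: it neither moves nor turns. Origin: centre of the foot's underside, z up its axis. Red marks on the foot's rim and on the shoulder lie along its +x and -x: the cap's blue bar points along them when the cap is free to come off.
- neck (a point): Top of the bottle's white neck, on the axis, 134 mm above the bottle's origin, hidden under the cap. A spring plunger in it pushes the cap up: about 5 N with the cap shut, 12 N with it fully down. The cap clears a tooth when pushed down 5 mm or more and bottoms hard 6.5 mm down.
- cap: White metal safety cap, 55 mm across, about 0.18 kg. Origin: on its axis, at the underside of its 5 mm top disc; z up; skirt to 17.5 mm below. Shut, the origin is 140.5 mm above the bottle's and the bar stands 60 to 75 degrees clockwise (from above) of the red marks. Held down it turns counterclockwise to a stop some 6 degrees past the marks (it gives a little if forced); it comes off only within 10 degrees of the marks.
- grip_bar (a point): Centre of the cap's blue grip bar, 17 mm above the cap's origin, same axes as the cap. The bar is 46 mm long along x, 14 mm wide along y and rises from 5 to 29 mm above the cap's origin; both ends are alike. Take it from above, a finger on either side along y; finger tips may press on the cap's disc.
- steel_block: Steel block 60 x 30 x 25 mm, loose on the bench, 0.35 kg. Bystander. Origin: centre of its underside.
- brass_mass: Brass slotted mass, a disc 46 mm across and 14 mm high, loose on the bench, 0.19 kg. Bystander. Origin: centre of its underside.
- case_lid (a joint): Lid of the mahogany weight case (100 x 140 x 53 mm, fast to the bench, at the left edge of the work area). 0 is shut, grows as it opens (rad). Bystander: stays shut.
- groove_stand: Wooden stand with four upright grooves, 80 x 150 x 80 mm, holding a rider hook and a brass plate (to 96 mm high), fast to the bench at the right edge of the work area. Bystander. Origin: centre of its underside.
Not all that is in view belongs to the job. What is meant by the cap is not black, green or purple, and is the larger of those in its own colour.

How it is judged:
By the outcome, as a careful person would: the job done as asked, in the order asked, and still so for the second after the job is handed in, while the arm keeps its last pose, push and grip.
It also fails if it takes over 38 s, if anything falls off the work surface, if the arm or the gripper's body presses on something with over 40 N, if the wrist force passes 120 N, or if a joint passes its speed limit or range.

ROBOT

A 7-joint arm with a two-finger parallel gripper is mounted at the origin on the work surface. World frame = base frame: x ahead of the robot, y to its left, z up, the work surface at z = 0. Lengths are in m, angles in rad, forces in N, time in s.
With the tool pointing down it reaches from about 0.425 to 0.875 m from the base axis. Payload 8.4 kg.
Tool frame: the origin (TCP) lies at the very end of the fingers, on their centre line; the grasp point (between the pads) lies 19 mm behind it; x points along the fingers, y is the direction in which the jaws open and shut, and the axes are right-handed (so a half turn about x gives the same grasp; the last joint's range is limited). The gripper opens to 85 mm and grips with 20 to 120 N. Pads are 22 mm wide; open, the fingers measure 114 mm over their backs; the gripper's body (76 mm by 85 mm) begins 54 mm behind the grasp point. The pads swing forward as they close: fully open they stand 13 mm farther back than shut.
Start: joints at [1.127, 0.333, 0.04, 1.465, -0.013, 1.343, -0.059], TCP at [0.22, -0.612, 0.231] pointing down, gripper open.
Joint ranges: [-2.58, 2.58], [-0.38, 2.09], [-1.3, 1.39], [0.25, 2.4], [-1.5, 4.64], [0.08, 2.09], [-2.65, 2.65]. Speed limits (rad/s): [2.22, 2.22, 2.79, 2.79, 3.14, 3.14, 3.14].

INTERFACE

Orientations are given as a unit quaternion [w, x, y, z].
In Python, from plant import env gives the robot as it stands.
- The arm moves only by the shell command python3 -m creep 'ROWS' [OPENING] [FORCE]. ROWS is JSON, a list of rows, each an object of numbers: "tx", "ty", "tz": the shift along the tool's x, y, z in cm; "turn": the turn about the tool's x in rad. A call has 1 to 8 rows; each row is the pose to reach, as a shift and turn from the pose commanded when the call began, along the tool's axes at that moment; what a row does not reach only later rows make up. A row lasts 1/12 s, in which the tool goes at most 41.7 mm and 7.16 degrees, less where a joint would pass 70% of its speed; a pose out of reach is approached as far as the arm can. A call with a gripper value outside its range is refused whole. OPENING is the closure in counts, from 0 (fully open) to 255 (shut), set as the call begins (- or left out, the last holds). The fingers move at their own pace and stop on an object; FORCE is the grip in N (left out, the last holds). Time passes only in rows, so rows that repeat a pose let the fingers close. It gives the time, the measured TCP pose, the force and the opening at its end, in the units of the state.
- env.read_state(): the state, without advancing time (a new reading comes with each control period).
- env.capture(name): name is "scene" or "top" or "wrist"; returns the picture (480x640x3 uint8, blue, green, red); there is no depth.
- env.camera_params(name): a dict with "vfov" (degrees; the focal length in pixels is half the picture's height over the tangent of half this angle, whatever the lens; pixels are square), "cx", "cy" (the principal point, pixels), "rvec" (rotation vector, rad) and "tvec" (3), from world to camera coordinates, as OpenCV has them; the wrist camera has in their place "T_tool_cam" (4x4, takes a point from camera to tool coordinates, whose origin is the TCP and whose axes are the tool frame's). Camera axes: x right, y down, z forward; pixel columns grow to the right and rows downward; lengths in m; the calibration is good to about 2 mm. A picture is of the moment at which its call begins: read the wrist's pose just before it. camera_params takes no time and is no camera call.
- env.job_done(): hands the job in, once; it reports no verdict.
The state is a dict: "clock": time; "joint_pos": joint angles; "qvel": joint speeds; "joint_efforts": joint torques, N m; "tcp_pos": TCP position; "tcp_rot": TCP orientation; "contact_force": force on the tool from outside, world axes, zero at the start; "wrist_torque": the same for the moment, N m; "grip_width": finger opening in m.
Only numpy, scipy, OpenCV 4.12 (cv2) and the standard library are available. Lean on these libraries where they do the work, as an engineer would, in place of code of your own. Each camera call takes 0.05 s, during which the arm holds its last target. There are 200 camera calls.

## Working session

There is one attempt and no reset: what is moved stays moved. The work goes in short steps, Python scripts to look and compute and a shell command to move; the robot and the scene stay as the last step left them, time stands still between calls to the robot, and variables do not carry over. Pictures are saved under pics/ and viewed, about 8 in all and at most 12, crops included, and the job is handed in when it is done.

```bash
mkdir -p pics
python3 - <<'E'
from plant import env
import cv2,numpy as np
s=env.read_state();print({k:np.round(v,3).tolist() for k,v in s.items()})
for n in("scene","top"):
    im=env.capture(n);cv2.imwrite(f"pics/{n}1.png",im)
    print(n,{k:np.round(v,4).tolist() for k,v in env.camera_params(n).items()})
print(env.camera_params("wrist"))
E
```

```text
{'clock': 0.0, 'joint_pos': [1.127, 0.334, 0.04, 1.466, -0.013, 1.343, -0.059], 'qvel': [0.001, -0.001, -0.001, -0.001, 0.0, -0.002, 0.001], 'joint_efforts': [-0.0, -65.856, 1.365, -40.557, 0.017, 0.013, 0.0], 'tcp_pos': [0.22, -0.611, 0.23], 'tcp_rot': [-0.121, -0.696, -0.122, 0.697], 'contact_force': [-0.832, -0.388, 0.589], 'wrist_torque': [0.038, -0.043, -0.025], 'grip_width': 0.085}
scene {'vfov': 43.7609, 'cx': 319.1661, 'cy': 249.7334, 'rvec': [0.7006, 2.535, -1.2274], 'tvec': [0.4998, -0.0985, 1.736]}
top {'vfov': 47.1196, 'cx': 316.6895, 'cy': 236.8506, 'rvec': [2.1892, -2.1919, 0.097], 'tvec': [-0.0011, 0.5913, 1.2604]}
{'vfov': 65.5848377164101, 'cx': 316.8378400939536, 'cy': 239.8620998920013, 'T_tool_cam': array([[ 7.76936117e-04, -2.84941042e-01,  9.58544730e-01,
        -1.42721811e-01],
       [ 9.99999197e-01,  1.18146703e-03, -4.59328637e-04,
         4.86856269e-04],
       [-1.00160742e-03,  9.58544317e-01,  2.84941731e-01,
        -7.28033467e-02],
       [ 0.00000000e+00,  0.00000000e+00,  0.00000000e+00,
         1.00000000e+00]])}
```

View pics/top1.png

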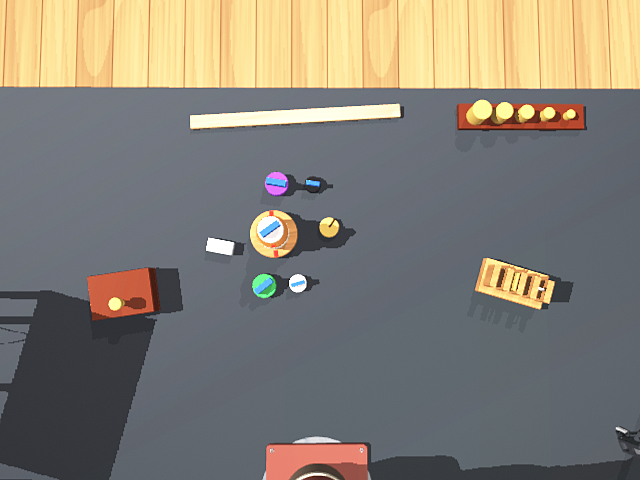

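View pics/scene1.png

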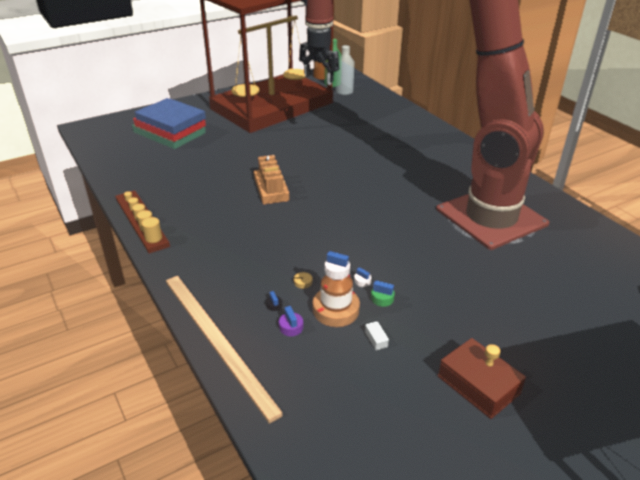

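The top view shows the bottle at about px (273,233), with the white cap and its blue bar at (270,229). The red marks are at (271,213) and (276,254). The small white cap at (298,283) and the green, purple and black ones are decoys.

```bash
cat > h.py <<'E'
from plant import env
import cv2,numpy as np
from scipy.spatial.transform import Rotation as R
def cam(n,s=None):
    p=env.camera_params(n);f=240/np.tan(np.radians(p['vfov']/2));K=np.array([[f,0,p['cx']],[0,f,p['cy']],[0,0,1]])
    if n!='wrist':
        Rm=cv2.Rodrigues(np.array(p['rvec'],float))[0];return K,Rm.T,-Rm.T@np.array(p['tvec'])
    q=np.array(s['tcp_rot']);Rt=R.from_quat(q[[1,2,3,0]]).as_matrix();T=np.array(p['T_tool_cam'])
    return K,Rt@T[:3,:3],np.array(s['tcp_pos'])+Rt@T[:3,3]
def ray(c,u,z):
    K,A,o=c;d=A@np.linalg.solve(K,[u[0],u[1],1]);return o+d*(z-o[2])/d[2]
def masks(im):
    h=cv2.cvtColor(im,cv2.COLOR_BGR2HSV)
    return cv2.inRange(h,(95,110,60),(125,255,255)),cv2.inRange(h,(0,190,120),(6,255,255))|cv2.inRange(h,(174,190,120),(180,255,255))
def blobs(m,roi,amin=5):
    k=np.zeros_like(m);x0,y0,x1,y1=roi;k[y0:y1,x0:x1]=m[y0:y1,x0:x1]
    n,l,st,ce=cv2.connectedComponentsWithStats(k)
    return [(st[i,4],ce[i],np.argwhere(l==i)[:,::-1]) for i in range(1,n) if st[i,4]>=amin]
def ang(c,pts,z):
    w=np.array([ray(c,p,z)[:2] for p in pts]);r=cv2.minAreaRect((w*1e4).astype(np.float32))
    v=np.linalg.svd(w-w.mean(0),full_matrices=False)[2][0];return w.mean(0),np.degrees(np.arctan2(v[1],v[0]))%180,np.array(r[0])/1e4,np.array(r[1])/1e4
E
python3 - <<'E'
from h import *
im=cv2.imread('pics/top1.png');c=cam('top');b,r=masks(im)
for a,ce,p in blobs(b,(240,205,305,262)): print('blue',a,ce,ang(c,p,.1695))
for a,ce,p in blobs(r,(240,205,305,262),2): print('red',a,ce,ray(c,ce,.03),ray(c,ce,.1))
# foot
h=cv2.cvtColor(im,cv2.COLOR_BGR2HSV);m=cv2.inRange(h,(5,80,90),(30,255,255))
for a,ce,p in blobs(m,(240,200,305,266),300):
    (x,y),rad=cv2.minEnclosingCircle(p.astype(np.float32));print('foot',a,x,y,rad,ray(c,(x,y),.03))
s=env.read_state();q=np.array(s['tcp_rot']);print(R.from_quat(q[[1,2,3,0]]).as_matrix().round(3))
E
```

```text
blue 137 [269.45255474 228.34306569] (array([0.59801676, 0.09762103]), np.float64(125.83879616907893), array([0.59813525, 0.09752953]), array([0.01324049, 0.04353011]))
red 3 [271. 215.] [0.64160879 0.10415981 0.03      ] [0.63360877 0.09934391 0.1       ]
red 4 [273.5  245.75] [0.57017662 0.09807892 0.03      ] [0.5661119  0.09359803 0.1       ]
red 6 [276.5        252.66666667] [0.5541831  0.09109798 0.03      ] [0.55099948 0.08700168 0.1       ]
foot 1159 273.4571838378906 233.48980712890625 24.095781326293945 [0.59858582 0.09829275 0.03      ]
[[-0.001  0.338 -0.941]
 [ 0.001 -0.941 -0.338]
 [-1.    -0.001  0.   ]]
```

```bash
python3 -m creep '[{"ty":-2.2,"tz":-2.5},{"ty":-4.5,"tz":-5},{"ty":-6.7,"tz":-7.5},{"ty":-9,"tz":-10},{"ty":-11.2,"tz":-12.5},{"ty":-13.5,"tz":-15},{"ty":-15.7,"tz":-17.5},{"ty":-18,"tz":-19.9}]' 0 60
python3 -m creep '[{"ty":-2.2,"tz":-2.5},{"ty":-4.5,"tz":-5},{"ty":-6.7,"tz":-7.5},{"ty":-9,"tz":-10},{"ty":-11.2,"tz":-12.5},{"ty":-13.5,"tz":-15},{"ty":-15.7,"tz":-17.5},{"ty":-18,"tz":-19.9}]'
python3 -m creep '[{"ty":-2.2,"tz":-2.5},{"ty":-4.5,"tz":-5},{"ty":-6.7,"tz":-7.5},{"ty":-9,"tz":-10},{"ty":-11.2,"tz":-12.5},{"ty":-13.5,"tz":-15},{"ty":-15.7,"tz":-17.5},{"ty":-17.9,"tz":-19.9}]'
python3 -m creep '[{"turn":-0.12},{"turn":-0.24},{"turn":-0.36},{"turn":-0.48},{"turn":-0.6},{"turn":-0.72},{"turn":-0.84},{"turn":-0.95}]'
python3 -m creep '[{"turn":-0.12},{"turn":-0.24},{"turn":-0.36},{"turn":-0.48},{"turn":-0.6},{"turn":-0.72},{"turn":-0.84},{"turn":-0.9}]'
cat > look.py <<'E'
from h import *
import sys
s=env.read_state();im=env.capture('wrist');cv2.imwrite(f'pics/{sys.argv[1]}.png',im)
print({k:np.round(s[k],3).tolist() for k in('clock','joint_pos','tcp_pos','contact_force','wrist_torque','grip_width')})
q=np.array(s['tcp_rot']);M=R.from_quat(q[[1,2,3,0]]).as_matrix();print(M.round(3),'jaw',np.degrees(np.arctan2(M[1,1],M[0,1])))
c=cam('wrist',s);b,r=masks(im);zb=float(sys.argv[2])
for a,ce,p in blobs(b,(0,0,640,480),300): print('blue',a,ce,ang(c,p,zb))
for a,ce,p in blobs(r,(0,0,640,480),15): print('red',a,ce,ray(c,ce,.03),ray(c,ce,.1))
E
python3 look.py w1 .1695
```

```text
{'clock': 0.1, 'joint_pos': [1.127, 0.334, 0.04, 1.466, -0.013, 1.343, -0.058], 'tcp_pos': [0.22, -0.611, 0.231], 'contact_force': [0.005, -0.105, 0.914], 'wrist_torque': [0.02, -0.022, -0.051], 'grip_width': 0.085}
[[-0.001  0.338 -0.941]
 [ 0.001 -0.941 -0.338]
 [-1.    -0.001  0.   ]] jaw -70.24314312832557
red 73 [630.60273973 300.15068493] [ 0.23977481 -0.94018992  0.03      ] [ 0.24967443 -0.86824128  0.1       ]
red 21 [636.47619048 312.80952381] [ 0.22966056 -0.95377896  0.03      ] [ 0.24162293 -0.87905889  0.1       ]invalid input
invalid input
invalid input
invalid input
invalid input
```

View pics/w1.png

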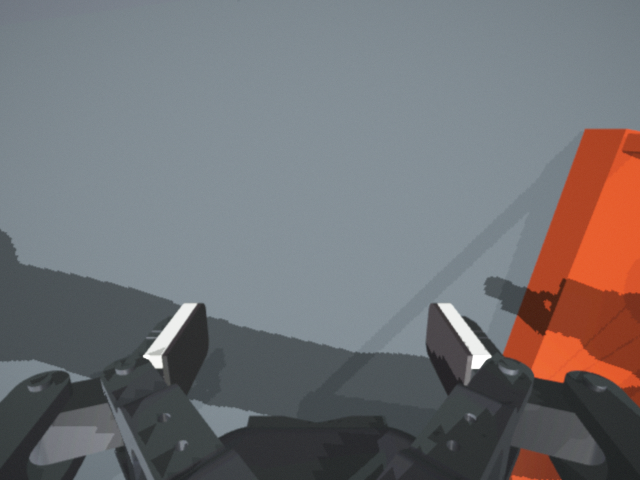

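The picture shows only the empty bench, because the moves were refused. The rows probably need all four keys.

```bash
python3 -m creep '[{"tx":0,"ty":-2.2,"tz":-2.5,"turn":0},{"tx":0,"ty":-4.5,"tz":-5,"turn":0},{"tx":0,"ty":-6.7,"tz":-7.5,"turn":0},{"tx":0,"ty":-9,"tz":-10,"turn":0},{"tx":0,"ty":-11.2,"tz":-12.5,"turn":0},{"tx":0,"ty":-13.5,"tz":-15,"turn":0},{"tx":0,"ty":-15.7,"tz":-17.5,"turn":0},{"tx":0,"ty":-18,"tz":-19.9,"turn":0}]' 0 60
python3 -c "
from plant import env;print(env.read_state()['joint_pos'])"
```

```text
clock: 0.82
tcp_pos: [0.3467, -0.3734, 0.2312]
tcp_rot: [-0.121, -0.697, -0.121, 0.697]
contact_force: [0.8, -0.1, 0.7]
grip_width: 0.0852
[ 0.86555876  0.05621531 -0.13543607  1.79495737  0.00793726  1.29106778
 -0.49768512]
```

```bash
python3 -m creep '[{"tx":0,"ty":-2.2,"tz":-2.5,"turn":0},{"tx":0,"ty":-4.5,"tz":-5,"turn":0},{"tx":0,"ty":-6.7,"tz":-7.5,"turn":0},{"tx":0,"ty":-9,"tz":-10,"turn":0},{"tx":0,"ty":-11.2,"tz":-12.5,"turn":0},{"tx":0,"ty":-13.5,"tz":-15,"turn":0},{"tx":0,"ty":-15.7,"tz":-17.5,"turn":0},{"tx":0,"ty":-18,"tz":-19.9,"turn":0}]'
python3 -m creep '[{"tx":0,"ty":-2.2,"tz":-2.5,"turn":0},{"tx":0,"ty":-4.5,"tz":-5,"turn":0},{"tx":0,"ty":-6.7,"tz":-7.5,"turn":0},{"tx":0,"ty":-9,"tz":-10,"turn":0},{"tx":0,"ty":-11.2,"tz":-12.5,"turn":0},{"tx":0,"ty":-13.5,"tz":-15,"turn":0},{"tx":0,"ty":-15.7,"tz":-17.5,"turn":0},{"tx":0,"ty":-17.9,"tz":-19.8,"turn":0}]'
python3 -m creep '[{"tx":0,"ty":0,"tz":0,"turn":-0.12},{"tx":0,"ty":0,"tz":0,"turn":-0.24},{"tx":0,"ty":0,"tz":0,"turn":-0.36},{"tx":0,"ty":0,"tz":0,"turn":-0.48},{"tx":0,"ty":0,"tz":0,"turn":-0.6},{"tx":0,"ty":0,"tz":0,"turn":-0.72},{"tx":0,"ty":0,"tz":0,"turn":-0.84},{"tx":0,"ty":0,"tz":0,"turn":-0.95}]'
python3 -m creep '[{"tx":0,"ty":0,"tz":0,"turn":-0.12},{"tx":0,"ty":0,"tz":0,"turn":-0.24},{"tx":0,"ty":0,"tz":0,"turn":-0.36},{"tx":0,"ty":0,"tz":0,"turn":-0.48},{"tx":0,"ty":0,"tz":0,"turn":-0.6},{"tx":0,"ty":0,"tz":0,"turn":-0.72},{"tx":0,"ty":0,"tz":0,"turn":-0.84},{"tx":0,"ty":0,"tz":0,"turn":-0.9}]'
python3 look.py w2 .1695
```

```text
clock: 1.48
tcp_pos: [0.4731, -0.1369, 0.2313]
tcp_rot: [0.121, 0.697, 0.121, -0.697]
contact_force: [0.5, -0.3, 0.1]
grip_width: 0.0854
clock: 2.15
tcp_pos: [0.599, 0.0985, 0.231]
tcp_rot: [-0.121, -0.697, -0.121, 0.697]
contact_force: [0.7, -0.8, 0.2]
grip_width: 0.0857
clock: 2.82
tcp_pos: [0.5983, 0.0968, 0.231]
tcp_rot: [-0.428, -0.563, -0.428, 0.563]
contact_force: [-0.5, 0.3, -1.0]
grip_width: 0.0852
clock: 3.48
tcp_pos: [0.5983, 0.0968, 0.231]
tcp_rot: [0.63, 0.32, 0.631, -0.32]
contact_force: [0.0, 0.2, -0.3]
grip_width: 0.0855
{'clock': 3.483, 'joint_pos': [0.447, 0.364, -0.864, 1.542, 0.28, 1.366, 0.188], 'tcp_pos': [0.598, 0.097, 0.231], 'contact_force': [0.026, 0.17, -0.297], 'wrist_torque': [0.042, 0.008, -0.005], 'grip_width': 0.085}
[[-0.001  0.808  0.59 ]
 [ 0.     0.59  -0.808]
 [-1.    -0.001 -0.   ]] jaw 36.13302446110237
blue 1279 [218.7404222  104.78733385] (array([0.50793285, 0.13490407]), np.float64(128.92853843375966), array([0.50800396, 0.13492546]), array([0.01136431, 0.02883433]))
blue 547 [182.35100548 182.9213894 ] (array([0.51315812, 0.08890786]), np.fl
[... 215 characters left out ...]
 0.10083303]), array([0.01369921, 0.04976065]))
blue 1114 [411.92728905 283.19658887] (array([0.6529742 , 0.11776589]), np.float64(82.24161160512494), array([0.65297739, 0.11726639]), array([0.02926086, 0.01511655]))
blue 542 [357.38745387 338.26199262] (array([0.64961593, 0.06961117]), np.float64(87.05282663482653), array([0.64958535, 0.06944922]), array([0.02236731, 0.01138565]))
red 152 [273.70394737 182.70394737] [0.55165805 0.09365682 0.03      ] [0.55253873 0.10615606 0.1       ]
red 68 [280.41176471 203.25      ] [0.56753077 0.08151802 0.03      ] [0.56517917 0.09648917 0.1       ]
red 41 [364.48780488 232.24390244] [0.64841014 0.10586314 0.03      ] [0.62958848 0.11587672 0.1       ]
```

View pics/w2.png

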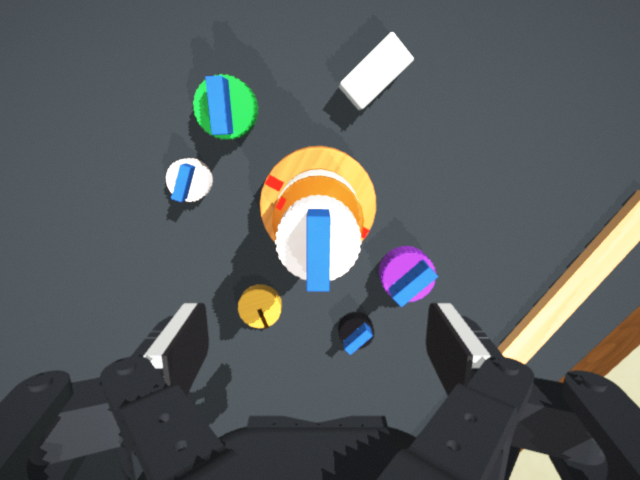

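The wrist view shows the jaws square across the white cap's bar, which is centred at (318,250). All the measurements agree to about 2 mm. The marks lie at a yaw of about 8°, so the cap needs about 62° to reach the marks and about 68° to the stop. Next I descend and grip.

```bash
python3 -m creep '[{"tx":1.5,"ty":0,"tz":-0.1,"turn":0},{"tx":3,"ty":0,"tz":-0.1,"turn":0},{"tx":4.5,"ty":0,"tz":-0.1,"turn":0},{"tx":6,"ty":0,"tz":-0.1,"turn":0},{"tx":7,"ty":0,"tz":-0.1,"turn":0},{"tx":7.6,"ty":0,"tz":-0.1,"turn":0},{"tx":8.0,"ty":0,"tz":-0.1,"turn":0},{"tx":8.0,"ty":0,"tz":-0.1,"turn":0}]'
python3 -m creep '[{"tx":0,"ty":0,"tz":0,"turn":0},{"tx":0,"ty":0,"tz":0,"turn":0},{"tx":0,"ty":0,"tz":0,"turn":0},{"tx":0,"ty":0,"tz":0,"turn":0},{"tx":0,"ty":0,"tz":0,"turn":0},{"tx":0,"ty":0,"tz":0,"turn":0},{"tx":0,"ty":0,"tz":0,"turn":0},{"tx":0,"ty":0,"tz":0,"turn":0}]' 255 80
python3 look.py w3 .1695
```

```text
clock: 4.2
tcp_pos: [0.5977, 0.0977, 0.1509]
tcp_rot: [0.629, 0.322, 0.629, -0.323]
contact_force: [0.5, -0.6, 0.4]
grip_width: 0.0852
clock: 4.87
tcp_pos: [0.598, 0.0979, 0.1517]
tcp_rot: [0.629, 0.323, 0.629, -0.322]
contact_force: [-0.4, 0.2, 2.9]
grip_width: 0.012
{'clock': 4.867, 'joint_pos': [0.428, 0.422, -0.841, 1.643, 0.331, 1.225, 0.141], 'tcp_pos': [0.598, 0.098, 0.152], 'contact_force': [-0.42, 0.248, 2.915], 'wrist_torque': [0.019, 0.099, 0.074], 'grip_width': 0.012}
[[ 0.     0.812  0.584]
 [ 0.     0.584 -0.812]
 [-1.     0.     0.   ]] jaw 35.745799639936166
blue 2446 [186.2579722  99.0478332] (array([0.51749067, 0.13970163]), np.float64(129.1451690907059), array([0.5176314 , 0.13960076]), array([0.01008393, 0.02343942]))
blue 1026 [144.08187135 199.89863548] (array([0.5220079, 0.1035144]), np.float64(102.1957178202578), array([0.52190049, 0.10339598]), array([0.00737904, 0.0180055 ]))
blue 4460 [316.70762332 312.59439462] (array([0.59445054, 0.10308455]), np.float64(125.90772885282706), array([0.59530313, 0.10207985]), array([0.01398293, 0.05244847]))
blue 1795 [438.48579387 321.42451253] (array([0.6332923 , 0.12708512]), np.float64(73.6166938011284), array([0.63349854, 0.12570081]), array([0.02328735, 0.01377699]))
red 272 [260.50735294 199.62132353] [0.55167703 0.09359548 0.03      ] [0.552809   0.11021324 0.1       ]
red 147 [265.99319728 232.68707483] [0.56848464 0.07538543 0.03      ] [0.56516666 0.09682445 0.1       ]
red 18 [379.66666667 259.83333333] [0.64958845 0.10773775 0.03      ] [0.62479759 0.12061123 0.1       ]
```

```bash
python3 -m creep '[{"tx":0.1,"ty":0,"tz":0,"turn":0},{"tx":0.2,"ty":0,"tz":0,"turn":0},{"tx":0.3,"ty":0,"tz":0,"turn":0},{"tx":0.4,"ty":0,"tz":0,"turn":0},{"tx":0.5,"ty":0,"tz":0,"turn":0},{"tx":0.6,"ty":0,"tz":0,"turn":0},{"tx":0.6,"ty":0,"tz":0,"turn":0},{"tx":0.6,"ty":0,"tz":0,"turn":0}]'
```

```text
clock: 5.58
tcp_pos: [0.598, 0.0978, 0.1459]
tcp_rot: [0.63, 0.322, 0.629, -0.322]
contact_force: [-2.8, -0.9, 9.0]
grip_width: 0.0123
```

```bash
python3 -m creep '[{"tx":0.05,"ty":0,"tz":0,"turn":0},{"tx":0.05,"ty":0,"tz":0,"turn":0},{"tx":0.05,"ty":0,"tz":0,"turn":0}]'
python3 -m creep '[{"tx":0.05,"ty":0,"tz":0,"turn":0},{"tx":0.05,"ty":0,"tz":0,"turn":0},{"tx":0.05,"ty":0,"tz":0,"turn":0}]'
```

```text
clock: 5.83
tcp_pos: [0.598, 0.0979, 0.1455]
tcp_rot: [0.63, 0.322, 0.629, -0.322]
contact_force: [-3.4, -1.8, 8.4]
grip_width: 0.0121
clock: 6.08
tcp_pos: [0.5981, 0.0979, 0.1453]
tcp_rot: [0.63, 0.322, 0.629, -0.322]
contact_force: [-4.2, -0.5, 11.5]
grip_width: 0.012
```

```bash
python3 -m creep '[{"tx":0.06,"ty":0,"tz":0,"turn":0},{"tx":0.06,"ty":0,"tz":0,"turn":0},{"tx":0.06,"ty":0,"tz":0,"turn":0}]'
python3 -m creep '[{"tx":0.06,"ty":0,"tz":0,"turn":0},{"tx":0.06,"ty":0,"tz":0,"turn":0},{"tx":0.06,"ty":0,"tz":0,"turn":0}]'
python3 look.py w4 .163
```

```text
clock: 6.33
tcp_pos: [0.5981, 0.0979, 0.1453]
tcp_rot: [0.63, 0.322, 0.629, -0.322]
contact_force: [-5.3, -2.7, 16.7]
grip_width: 0.012
clock: 6.58
tcp_pos: [0.5981, 0.0979, 0.1453]
tcp_rot: [0.63, 0.322, 0.629, -0.323]
contact_force: [-8.7, -2.8, 21.5]
grip_width: 0.0116
{'clock': 6.583, 'joint_pos': [0.425, 0.428, -0.838, 1.65, 0.337, 1.214, 0.136], 'tcp_pos': [0.598, 0.098, 0.145], 'contact_force': [-8.684, -2.777, 21.52], 'wrist_torque': [-0.708, 1.892, -0.013], 'grip_width': 0.012}
[[ 0.001  0.812  0.584]
 [-0.001  0.584 -0.812]
 [-1.     0.     0.001]] jaw 35.74729078501175
blue 2605 [182.5547025   97.87831094] (array([0.51643338, 0.13937251]), np.float64(129.13952614603113), array([0.51660693, 0.13922542]), array([0.01045438, 0.02398289]))
blue 1087 [139.88040478 201.2401104 ] (array([0.52111804, 0.10231383]), np.float64(101.98790869399885), array([0.52104565, 0.10221724]), array([0.00753359, 0.01851405]))
blue 4462 [316.63648588 312.53003138] (array([0.5944895, 0.1031147]), np.float64(125.95679770071433), array([0.59537754, 0.10209569]), array([0.01398981, 0.05251246]))
blue 1770 [442.03050847 324.02429379] (array([0.63518906, 0.12708501]), np.float64(67.64266367625234), array([0.6354835 , 0.12532489]), array([0.02315574, 0.01433633]))
red 280 [259.01428571 201.07142857] [0.55163632 0.09358063 0.03      ] [0.55279965 0.11066992 0.1       ]
red 157 [264.25477707 235.67515924] [0.5685394 0.0746841 0.03     ] [0.56511462 0.09690259 0.1       ]
red 17 [381.35294118 262.47058824] [0.64975146 0.1079568  0.03      ] [0.62428276 0.12114387 0.1       ]
```

View pics/w4.png

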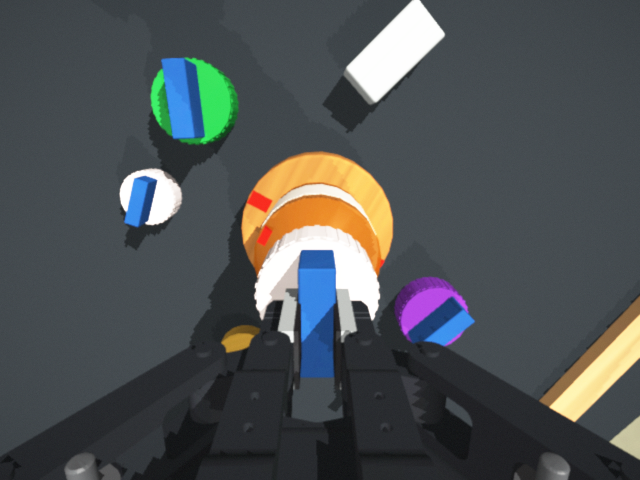

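The bar keeps its place in the picture, centred at (317,312), so there was no slip. The cap bottomed 6.4 mm down. Now I turn it counterclockwise.

```bash
python3 -m creep '[{"tx":-0.02,"ty":0,"tz":0,"turn":-0.06},{"tx":-0.02,"ty":0,"tz":0,"turn":-0.12},{"tx":-0.02,"ty":0,"tz":0,"turn":-0.18},{"tx":-0.02,"ty":0,"tz":0,"turn":-0.24},{"tx":-0.02,"ty":0,"tz":0,"turn":-0.3},{"tx":-0.02,"ty":0,"tz":0,"turn":-0.36},{"tx":-0.02,"ty":0,"tz":0,"turn":-0.42},{"tx":-0.02,"ty":0,"tz":0,"turn":-0.48}]'
python3 look.py w5 .163
```

```text
clock: 7.3
tcp_pos: [0.5987, 0.099, 0.1453]
tcp_rot: [0.689, 0.163, 0.687, -0.162]
contact_force: [-3.1, 1.8, 16.4]
grip_width: 0.0119
{'clock': 7.3, 'joint_pos': [0.488, 0.461, -0.932, 1.647, 0.389, 1.229, 0.581], 'tcp_pos': [0.599, 0.099, 0.145], 'contact_force': [-3.059, 1.77, 16.416], 'wrist_torque': [0.124, 0.855, -0.124], 'grip_width': 0.012}
[[ 0.003  0.447  0.894]
 [ 0.001  0.894 -0.447]
 [-1.     0.002  0.002]] jaw 63.44444897356667
blue 2534 [260.90055249  46.65114444] (array([0.50521409, 0.12658714]), np.float64(129.10882150343653), array([0.50534863, 0.12650591]), array([0.00896698, 0.02392165]))
blue 1159 [163.82571182 118.88352028] (array([0.50958983, 0.08886498]), np.float64(103.08891621348236), array([0.50969834, 0.08885584]), array([0.00668484, 0.01796128]))
blue 4447 [316.90690353 312.64762761] (array([0.59309033, 0.10178075]), np.float64(153.49093452074527), array([0.59427222, 0.10122781]), array([0.01400508, 0.05256966]))
red 285 [278.97192982 178.16491228] [0.55181686 0.09361943 0.03      ] [0.54692605 0.10374326 0.1       ]
red 171 [282.32163743 215.29239766] [0.57594802 0.08338914 0.03      ] [0.56450794 0.09628949 0.1       ]
```

```bash
python3 -m creep '[{"tx":0,"ty":0,"tz":0,"turn":-0.07},{"tx":0,"ty":0,"tz":0,"turn":-0.14},{"tx":0,"ty":0,"tz":0,"turn":-0.21},{"tx":0,"ty":0,"tz":0,"turn":-0.28},{"tx":0,"ty":0,"tz":0,"turn":-0.35},{"tx":0,"ty":0,"tz":0,"turn":-0.42},{"tx":0,"ty":0,"tz":0,"turn":-0.49},{"tx":0,"ty":0,"tz":0,"turn":-0.56}]'
python3 look.py w6 .163
python3 -m creep '[{"tx":0,"ty":0,"tz":0,"turn":-0.03},{"tx":0,"ty":0,"tz":0,"turn":-0.06},{"tx":0,"ty":0,"tz":0,"turn":-0.06}]'
python3 look.py w7 .163 | grep -v red
```

```text
clock: 8.02
tcp_pos: [0.5986, 0.0991, 0.1453]
tcp_rot: [0.707, -0.034, 0.705, 0.035]
contact_force: [-3.3, 1.0, 16.3]
grip_width: 0.0119
{'clock': 8.017, 'joint_pos': [0.558, 0.509, -1.043, 1.644, 0.459, 1.254, 1.092], 'tcp_pos': [0.599, 0.099, 0.145], 'contact_force': [-3.262, 1.013, 16.32], 'wrist_torque': [0.142, 0.835, -0.125], 'grip_width': 0.012}
[[ 0.003 -0.097  0.995]
 [ 0.001  0.995  0.097]
 [-1.     0.001  0.003]] jaw 95.56260827092876
blue 2257 [374.24634471  47.16393443] (array([0.50145095, 0.10674056]), np.float64(128.62752559620105), array([0.50158965, 0.10658477]), array([0.00762422, 0.02507937]))
blue 1184 [246.37753378  48.94341216] (array([0.505702  , 0.06826065]), np.float64(104.52774930257154), array([0.50577715, 0.06824691]), array([0.00625565, 0.01693207]))
blue 5019 [316.27515441 321.26180514] (array([0.59610055, 0.09840359]), np.float64(4.175742855298646), array([0.59863628, 0.09892637]), array([0.06313959, 0.01616313]))
red 279 [315.84946237 166.83870968] [0.55177066 0.09382907 0.03      ] [0.54489904 0.0932111  0.1       ]
red 170 [316.07647059 205.38235294]
[... 495 characters left out ...]
]] jaw 98.91299686351593
blue 2224 [385.63264388  51.15332734] (array([0.50169562, 0.10462749]), np.float64(128.54361896821797), array([0.5018187 , 0.10446439]), array([0.00750484, 0.02514654]))
blue 1177 [257.46049278  44.73491929] (array([0.5059885, 0.0660206]), np.float64(104.67237430425581), array([0.50606499, 0.06601151]), array([0.00606464, 0.01677548]))
blue 4855 [315.98022657 319.2208033 ] (array([0.5952775 , 0.09794622]), np.float64(6.817986388506501), array([0.59875327, 0.09887943]), array([0.06337152, 0.01616175]))
blue 446 [173.97085202 347.5941704 ] (array([0.61509447, 0.04602257]), np.float64(130.79461489179926), array([0.61438154, 0.04573593]), array([0.00736011, 0.01483259]))
```

View pics/w7.png

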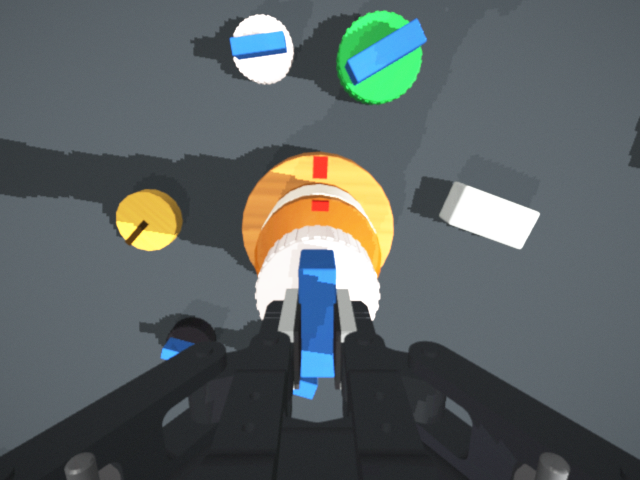

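The bar is now in line with the red marks at (320,167) and (320,205), with no stop torque yet. I'll turn on in small steps until it stops.

```bash
cat > t.py <<'E'
from h import *
s=env.read_state();q=np.array(s['tcp_rot']);M=R.from_quat(q[[1,2,3,0]]).as_matrix()
print('jaw',np.degrees(np.arctan2(M[1,1],M[0,1])).round(2),s['wrist_torque'].round(2) if hasattr(s['wrist_torque'],'round') else s['wrist_torque'])
E
for i in 1; do python3 t.py; done
python3 -m creep '[{"tx":0,"ty":0,"tz":0,"turn":-0.03},{"tx":0,"ty":0,"tz":0,"turn":-0.03},{"tx":0,"ty":0,"tz":0,"turn":-0.03}]' | grep -v rot; python3 t.py
python3 -m creep '[{"tx":0,"ty":0,"tz":0,"turn":-0.03},{"tx":0,"ty":0,"tz":0,"turn":-0.03},{"tx":0,"ty":0,"tz":0,"turn":-0.03}]'| grep -v rot; python3 t.py
python3 -m creep '[{"tx":0,"ty":0,"tz":0,"turn":-0.02},{"tx":0,"ty":0,"tz":0,"turn":-0.02},{"tx":0,"ty":0,"tz":0,"turn":-0.02}]'| grep -v rot; python3 t.py
```

```text
jaw 98.84 [0.11 0.87 0.03]
clock: 8.62
tcp_pos: [0.5987, 0.0991, 0.1453]
contact_force: [-3.9, -0.2, 17.1]
grip_width: 0.0119
jaw 100.54 [ 0.05  0.86 -0.02]
clock: 8.87
tcp_pos: [0.5987, 0.0991, 0.1453]
contact_force: [-2.8, 0.7, 18.1]
grip_width: 0.0122
jaw 102.26 [0.02 0.85 0.04]
clock: 9.12
tcp_pos: [0.5986, 0.0991, 0.1453]
contact_force: [-3.8, 0.7, 18.1]
grip_width: 0.0121
jaw 103.4 [ 0.11  0.81 -0.05]
```

```bash
python3 -m creep '[{"tx":0,"ty":0,"tz":0,"turn":-0.02},{"tx":0,"ty":0,"tz":0,"turn":-0.02},{"tx":0,"ty":0,"tz":0,"turn":-0.02}]' | grep force; python3 t.py
python3 -m creep '[{"tx":0,"ty":0,"tz":0,"turn":-0.02},{"tx":0,"ty":0,"tz":0,"turn":-0.02},{"tx":0,"ty":0,"tz":0,"turn":-0.02}]'| grep force; python3 t.py
python3 look.py w8 .163 >/dev/null
python3 - <<'E'
from h import *
# bar direction in image near edge x (slip check): bar's left/right edges within rows 255-290
for n in('w6','w7','w8'):
    b,_=masks(cv2.imread(f'pics/{n}.png'));
    print(n,[(np.flatnonzero(b[r,250:390]).min()+250,np.flatnonzero(b[r,250:390]).max()+250) for r in(255,275,290)])
E
```

```text
contact_force: [-4.3, 1.5, 17.5]
jaw 104.54 [ 0.13  0.93 -0.12]
contact_force: [-3.8, 1.4, 17.5]
jaw 105.68 [ 0.2   0.91 -0.22]
w6 [(np.int64(301), np.int64(333)), (np.int64(299), np.int64(335)), (np.int64(299), np.int64(336))]
w7 [(np.int64(301), np.int64(333)), (np.int64(299), np.int64(335)), (np.int64(299), np.int64(335))]
w8 [(np.int64(301), np.int64(333)), (np.int64(299), np.int64(335)), (np.int64(299), np.int64(335))]
```

```bash
python3 -m creep '[{"tx":0,"ty":0,"tz":0,"turn":-0.01},{"tx":0,"ty":0,"tz":0,"turn":-0.01},{"tx":0,"ty":0,"tz":0,"turn":-0.01},{"tx":0,"ty":0,"tz":0,"turn":-0.01}]' | grep force; python3 t.py;
python3 -c "
from h import *
for i in range(3): env.capture('top'); print(np.round(env.read_state()['wrist_torque'],2))"
```

```text
contact_force: [-4.4, 1.6, 16.8]
jaw 106.24 [ 0.27  0.93 -0.36]
[ 0.22  0.92 -0.34]
[ 0.24  0.93 -0.36]
[ 0.24  0.97 -0.32]
```

Torque about z climbs steadily (-0.05, -0.12, -0.22, then -0.36 N m), so the stop is reached. I'll ease off 3° to relieve the wind-up and then lift straight up.

```bash
python3 -m creep '[{"tx":0,"ty":0,"tz":0,"turn":0.025},{"tx":0,"ty":0,"tz":0,"turn":0.05},{"tx":0,"ty":0,"tz":0,"turn":0.05},{"tx":-0.2,"ty":0,"tz":0,"turn":0.05},{"tx":-0.4,"ty":0,"tz":0,"turn":0.05},{"tx":-0.7,"ty":0,"tz":0,"turn":0.05},{"tx":-1,"ty":0,"tz":0,"turn":0.05},{"tx":-1.2,"ty":0,"tz":0,"turn":0.05}]'; python3 t.py
```

```text
clock: 10.82
tcp_pos: [0.5975, 0.0982, 0.1552]
tcp_rot: [0.702, -0.082, 0.703, 0.083]
contact_force: [0.5, 2.3, -1.8]
grip_width: 0.0121
jaw 103.38 [ 0.7  -0.04  0.01]
```

```bash
python3 -m creep '[{"tx":-0.5,"ty":0,"tz":0,"turn":0},{"tx":-1.2,"ty":0,"tz":0,"turn":0},{"tx":-2.2,"ty":0,"tz":0,"turn":0},{"tx":-3.4,"ty":0,"tz":0,"turn":0},{"tx":-4.8,"ty":0,"tz":0,"turn":0},{"tx":-6.2,"ty":0,"tz":0,"turn":0},{"tx":-7.2,"ty":0,"tz":0,"turn":0},{"tx":-7.6,"ty":0,"tz":0,"turn":0}]'
python3 -m creep '[{"tx":0,"ty":0,"tz":0,"turn":0},{"tx":0,"ty":0,"tz":0,"turn":0},{"tx":0,"ty":0,"tz":0,"turn":0},{"tx":0,"ty":0,"tz":0,"turn":0}]'
python3 look.py w9 .25
python3 - <<'E'
from h import *
a=env.capture('scene');b=env.capture('top')
cv2.imwrite('pics/f.png',np.hstack([cv2.resize(a[170:390,220:480],None,fx=1.5,fy=1.5),cv2.resize(b[155:320,190:350],(390,330))[:330]]))
E
```

```text
clock: 11.48
tcp_pos: [0.5986, 0.0981, 0.2339]
tcp_rot: [0.703, -0.082, 0.701, 0.082]
contact_force: [0.4, -0.3, -2.3]
grip_width: 0.0119
clock: 11.82
tcp_pos: [0.5975, 0.0976, 0.2306]
tcp_rot: [0.702, -0.082, 0.703, 0.082]
contact_force: [-0.2, -0.1, -3.0]
grip_width: 0.012
{'clock': 11.817, 'joint_pos': [0.602, 0.456, -1.114, 1.537, 0.411, 1.407, 1.265], 'tcp_pos': [0.598, 0.098, 0.231], 'contact_force': [-0.185, -0.073, -3.035], 'wrist_torque': [-0.005, -0.032, 0.03], 'grip_width': 0.012}
[[-0.001 -0.231  0.973]
 [-0.     0.973  0.231]
 [-1.     0.    -0.001]] jaw 103.36114886179003
blue 553 [285.82640145  65.80650995] (array([0.51163979, 0.06710985]), np.float64(104.72735362636935), array([0.51174971, 0.06690823]), array([0.00389255, 0.01210806]))
blue 1117 [379.11906893  79.31512981] (array([0.50873129, 0.09568078]), np.float64(128.24034319040368), array([0.50879111, 0.09561774]), array([0.00539833, 0.01830398]))
blue 4437 [316.80617534 313.06242957] (array([0.59072599, 0.09564017]), np.float64(13.509153818509521), array([0.59178198, 0.09595072]), array([0.05177814, 0.01379087]))
blue 599 [205.64941569 299.16861436] (array([0.59418728, 0.05505322]), np.float64(84.77968027313815), array([0.59418867, 0.0550052 ]), array([0.01249509, 0.00713807]))
red 152 [324.63815789 160.13157895] [0.55163655 0.09377652 0.03      ] [0.54671469 0.09106037 0.1       ]
red 75 [324.08 185.48] [0.57400959 0.09872549 0.03      ] [0.5645268  0.09500045 0.1       ]
```

View pics/f.png

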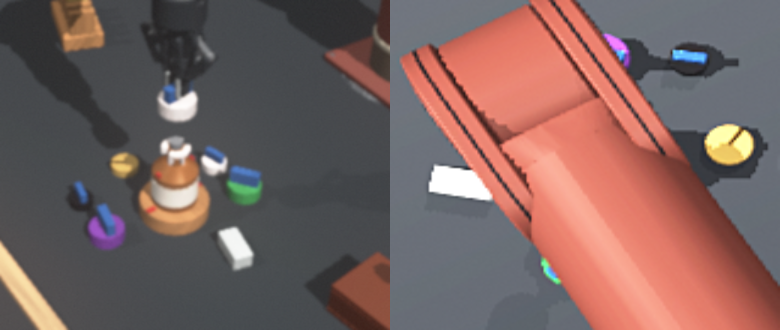

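View pics/w9.png

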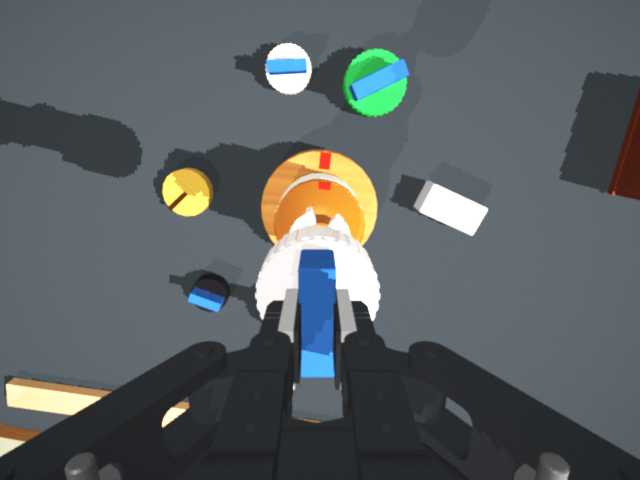

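The scene view shows the cap held upright over the exposed white neck, with the weights, block and case in place. The cap is 0.2306 − 0.1517 = 7.9 cm above where it sat, so I'm handing in.

```bash
python3 -c "
from plant import env
print(env.job_done())"
```

```text
the job is handed in; nothing more can be done
None
```

The cap is off the amber bottle and held upright in the gripper over it, and I handed the job in at about 12 s of the 38 s allowed. No verdict is reported.

- **Push:** the cap went down until it bottomed, 6.4 mm below shut, with about 17–21 N on the wrist and no slip of the bar in the pads.
- **Turn:** I turned it counterclockwise about 70° while it stayed pushed down. At the stop the torque rose to about 0.35 N m, with the bar roughly 8° past the marks by my estimate. I then eased back 3°, still pushed down, and lifted straight up.
- **Last checks:** the cap is 7.9 cm above where it sat and within about 1 mm of the bottle's axis. The wrist carries 2–3 N, roughly the cap's weight plus noise. The steel block, brass mass and case looked undisturbed in the final scene and wrist views. I did not re-measure their positions, and the arm hid part of the top view.
- **Refused moves:** the first set of moves was refused because the rows left out some keys, so nothing moved.
- **Disagreement:** my estimates of the marks' direction ranged from about 6 to 8.5°. I took 8.2°, which puts the bar about 5° past the marks when lifted.

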